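# Clamp a control module in the test cradle

### The arm

A 6-joint arm with a two-finger parallel gripper is mounted at the origin on the work surface. World frame = base frame: x ahead of the robot, y to its left, z up, the work surface at z = 0. Lengths are in mm, angles in rad, forces in N, time in s.
With the tool pointing down it reaches from about 300 to 775 mm from the base axis. Payload 14.6 kg.
Tool frame: the origin (TCP) lies between the finger pads; the fingertips stand 25 mm ahead of it and the grasp point (between the pads) lies 6 mm ahead of it; z points along the fingers, x is the direction in which the jaws open and shut, and the axes are right-handed (so a half turn about z gives the same grasp; the last joint's range is limited). The gripper opens to 94 mm and grips with 3 to 60 N. Pads are 16 mm wide; open, the fingers measure 119 mm over their backs; the gripper's body (75 mm by 177 mm) begins 78 mm behind the grasp point.
Start: joints at [-1.253, 0.3, 1.521, -0, 1.321, -0.067], TCP at [206.448, -509.773, 230.446] pointing down, gripper open.
Joint ranges: [-3.03, 3.03], [-0.79, 2.21], [0.23, 2.52], [-1.04, 4.18], [0, 3.07], [-2.55, 2.55]. Speed limits (rad/s): [2.22, 2.22, 2.57, 3.14, 3.14, 3.14].

### API

Orientations are given as [roll, pitch, yaw] about the fixed x, y, z axes, in that order (R = Rz(yaw) Ry(pitch) Rx(roll)).
In Python, from cell import manip gives the robot as it stands.
- The arm moves only by the tool apply_moves, never from a script. Its argument "series" is a list of rows, each a list of 3 entries, a list of its own where there are three numbers: the shift along the world's x, y, z in cm, then the turn, a rotation vector about the world's x, y, z in rad, then the opening in per cent of the stroke, from 0 (shut) to 100 (fully open). A call has exactly 10 rows; each row is the pose to reach, as a shift and turn from the pose commanded when the call began; what a row does not reach only later rows make up. A row lasts 1/8 s, in which the tool goes at most 62.5 mm and 10.7 degrees, less where a joint would pass 70% of its speed; a pose out of reach is approached as far as the arm can. A call with a gripper value outside its range is refused whole. The fingers move at their own pace and stop on an object; "grip_force" is the grip in N (left out, the last holds). Time passes only in rows, so rows that repeat a pose let the fingers close, or fill a call up. It gives the time, the measured TCP pose, the force and the opening at its end, in the units of the state.
- manip.read_state(): the state, without advancing time (a new reading comes with each control period).
- manip.camera(name): name is "scene" or "top" or "wrist"; returns (picture, depth): 400x640x3 uint8, red, green, blue; 400x640 float32, mm along the optical axis (not along the pixel's ray), 0 where there is no reading.
- manip.camera_info(name): a dict with "intrinsics" (3x3 intrinsics, pixels), "extrinsics" (4x4, takes a point from world to camera coordinates); the wrist camera has in their place "hand_eye" (4x4, takes a point from camera to tool coordinates, whose origin is the TCP and whose axes are the tool frame's). Camera axes: x right, y down, z forward; pixel columns grow to the right and rows downward; lengths in mm; the calibration is good to about 2 mm. The wrist camera is an equidistant fisheye: a pixel r from the principal point sees the ray r / f radians off the axis. A picture is of the moment at which its call begins: read the wrist's pose just before it. camera_info takes no time and is no camera call.
- manip.sign_off(): hands the job in, once; it reports no verdict.
The state is a dict: "clock": time; "joints": joint angles; "qd": joint speeds; "effort": joint torques, N m; "eef_pos": TCP position; "eef_rot": TCP orientation; "wrist_force": force on the tool from outside, world axes, zero at the start; "moment": the same for the moment, N m; "finger_gap": finger opening in mm.
Only numpy, scipy, OpenCV 4.12 (cv2) and the standard library are available. Lean on these libraries where they do the work, as an engineer would, in place of code of your own. Each camera call takes 0.05 s, during which the arm holds its last target.

### The job

Set the black control module flat into the blue-walled pocket of the test cradle, its bare aluminium end towards the side that the clamp toe swings over. Then push the red-knobbed clamp lever round through its quarter turn until it comes up firmly against its end stop, leaning on it there for about half a second but never with more than 25 N, and let go so that the module is left clamped. Leave the other things on the bench alone.

Things in the scene. Friction and masses are not known exactly. Their poses are not given: they have to be found in the camera images.
- module: Lengths in mm throughout. Module to test: black flat housing with aluminium lid, 100 (x) x 64 (y) x 22 high; on the lid one black connector block 36 (x) x 30 (y), centred at x -12, its top 46 above the underside. Origin: centre of underside. 0.2 to 0.33 kg. The bare lid (x +8 to +50) is for the clamp foot. Seated, its x axis points along the cradle's x.
- cradle: Test cradle fixed to the bench: grey base plate (x -75 to +75, y -140 to +50, 16 high) with a blue-walled pocket and a clamp. Origin: on the bench under the pocket's centre, z up. The clamp's upright pivot is at x +30, y -75; open, the clamp lies outside the pocket.
- pocket (a point): Centre of the pocket's floor, 26 above the bench; axes as the cradle's. Pocket 104 (x) x 68 (y) inside, blue walls 6 thick, tops 40 above the bench. The floor is a black sprung bed: it carries the module unmoved and gives 1 to 4 under the clamp foot. A seated module's origin is here.
- lever: Clamp lever: level steel bar 16 wide, underside 76, top 88 above the bench. Origin: on the pivot axis at bench height; handle arm runs 100 along its -x, toe 72 along +x. Open: turned 0 to 0.2 rad anticlockwise (from above) from the cradle's x. Push it anticlockwise to clamp. Stiff: 3 N at the handle, up to 6 N under clamp load; stays where left.
- handle (a point): Handle end of the lever, 90 from the pivot, centre of the bar's upper face, 88 above the bench. A red upright knob 18 across stands here, top 107 above the bench. It goes from the pivot's -x side (open) to its -y side (closed), in cradle axes.
- toe (a point): Underside of the lever's toe, 70 from the pivot, 76 above the bench. A rubber-tipped foot hangs below it; it swings in over the module's bare lid and comes down by itself as the lever turns, pressing on the lid for about the last 0.3 rad.
- stop_block: Dark steel block under the lever carrying the end stop: an arm with a yellow upright pin 10 across, 60 from the pivot, top 90 above the bench; the handle arm's side meets it. Origin: on pivot axis at bench height, axes as cradle. The pin is adjustable and not measured: the lever meets it at 1.44 to 1.70 rad from the cradle's x. It is rigid: push force climbs at once.
- multimeter: Bystander to leave alone: orange handheld multimeter, 85 x 160 x 36 mm. Origin: centre of its underside.
- spare_module: Bystander to leave alone: grey scrap control module, 110 x 80 x 50 mm, not the one to test. Origin: centre of its underside.
- screwdriver: Bystander to leave alone: screwdriver lying on the bench. Origin: centre of its underside.
- screw_tray: Bystander to leave alone: open steel tray, 110 x 80 x 30 mm. Origin: centre of its underside.
- cleaner: Bystander to leave alone: white bottle with blue cap, 52 across, 130 tall mm. Origin: centre of its underside.
- circuit_board: Bystander to leave alone: bare green circuit board, 100 x 70 x 4 mm. Origin: centre of its underside.
- magnifier: Bystander to leave alone: hand magnifier lying flat, black round head 84 across mm. Origin: centre of its underside.
Not all that is in view belongs to the job. Several things have the shape of the module; the one meant has the colours described above.

How it is judged:
By the outcome, as a careful person would: the job done as asked, in the order asked, and still so for the second after the job is handed in, with the robot touching nothing.
It also fails if it takes over 72 s, if anything falls off the work surface, if the arm or the gripper's body presses on something with over 40 N, if the wrist force passes 120 N, or if a joint passes its speed limit or range.

## Working session

There is one attempt and no reset: what is moved stays moved. The work goes in short steps, Python scripts to look and compute and a tool call to move; the robot and the scene stay as the last step left them, time stands still between calls to the robot, and variables do not carry over. Pictures are saved under pics/ and viewed, and the job is handed in when it is done.

Besides the shell and the picture viewer there is one more tool, called after ">>>" as a command line: name --argument value ..., lists and objects as JSON in quotes. apply_moves: Moves the arm, as the interface text tells. Its arguments: {"type":"object","properties":{"series":{"type":"array","items":{"type":"array"}},"grip_force":{"type":"number"}},"required":["series"]}

```bash
mkdir -p pics; ls; cat > h.py <<'E'
import numpy as np,cv2
from cell import manip
from scipy.spatial.transform import Rotation as R
def snap(n,tag):
    s=manip.read_state(); im,d=manip.camera(n)
    cv2.imwrite(f'pics/{tag}.png',im[:,:,::-1]); np.savez(f'{tag}.npz',im=im,d=d,pos=s['eef_pos'],rot=s['eef_rot']); return s
def world(n,tag,u,v,z=None):
    "fixed cams: pixel to world by depth, or on plane z"
    f=np.load(f'{tag}.npz'); i=manip.camera_info(n); K=np.array(i['intrinsics']);T=np.linalg.inv(np.array(i['extrinsics']))
    r=np.linalg.inv(K)@[u,v,1.]
    if z is None:
        p=r*f['d'][int(round(v)),int(round(u))]; return T[:3,:3]@p+T[:3,3]
    w=T[:3,:3]@r; o=T[:3,3]; return o+w*(z-o[2])/w[2]
def crop(tag,u0,v0,u1,v1,k,out):
    im=cv2.imread(f'pics/{tag}.png')[v0:v1,u0:u1]
    cv2.imwrite(f'pics/{out}.png',cv2.resize(im,None,fx=k,fy=k,interpolation=cv2.INTER_CUBIC))
E
python3 - <<'E'
from h import *
print(snap('top','top0'));snap('scene','scene0')
for n in('top','scene','wrist'):print(manip.camera_info(n))
E
```

```text
pics
{'clock': 0.0, 'joints': array([-1.25261591e+00,  3.00468581e-01,  1.52158830e+00, -1.68445272e-05,
        1.32070556e+00, -6.65918050e-02]), 'qd': array([ 0.0008195 , -0.00044944, -0.00049289, -0.00022692,  0.00029484,
        0.00035787]), 'effort': array([ 3.09053539e-04, -5.31800437e+01, -3.52737737e+01,  7.08331587e-02,
        2.43639486e-02, -6.82592986e-05]), 'eef_pos': array([ 206.36429087, -509.55981595,  229.88464592]), 'eef_rot': array([-3.14153109e+00,  1.16827808e-03, -1.18601989e+00]), 'wrist_force': array([-0.52521418, -0.15357283,  0.53849998]), 'moment': array([-0.0250394 ,  0.00145115,  0.06984959]), 'finger_gap': 93.952007032331}
{'intrinsics': array([[491.91418034,   0.        , 317.70754166],
       [  0.        , 491.91418034, 194.51227352],
       [  0.        ,   0.        ,   1.        ]]), 'extrinsics': array([[-1.43801896e-02, -9.99773320e-01, -1.57009202e-02,
         4.39465249e+00],
       [-9.95844549e-01,  1.57323753e-02, -8.97001992e-02,
         5.71525392e+02],
       [ 8.99268787e-02,  1.43457699e-02, -9.95845046e-01,
         1.52535360e+03
[... 439 characters left out ...]
02],
       [-5.72343945e-01,  1.40162802e-01, -8.07946036e-01,
         1.79998018e+03],
       [ 0.00000000e+00,  0.00000000e+00,  0.00000000e+00,
         1.00000000e+00]])}
{'intrinsics': array([[309.70691629,   0.        , 318.24172669],
       [  0.        , 309.70691629, 202.38645462],
       [  0.        ,   0.        ,   1.        ]]), 'hand_eye': array([[ 9.99999899e-01,  1.81941938e-04,  4.11427862e-04,
         4.72971644e-02],
       [-2.82618706e-04,  9.65636251e-01,  2.59897194e-01,
        -7.58673635e+01],
       [-3.50003460e-04, -2.59897284e-01,  9.65636205e-01,
        -1.54024913e+02],
       [ 0.00000000e+00,  0.00000000e+00,  0.00000000e+00,
         1.00000000e+00]])}
```

View pics/top0.png

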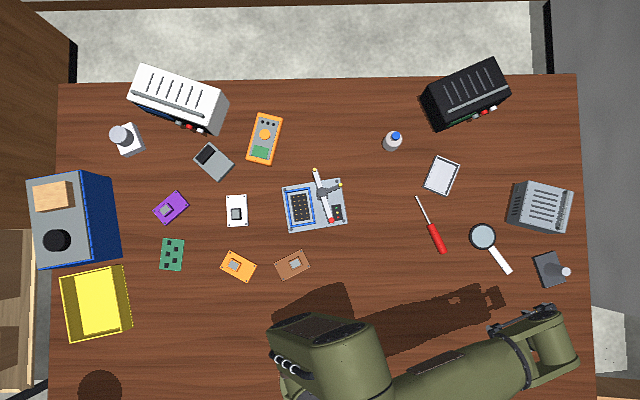

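View pics/scene0.png

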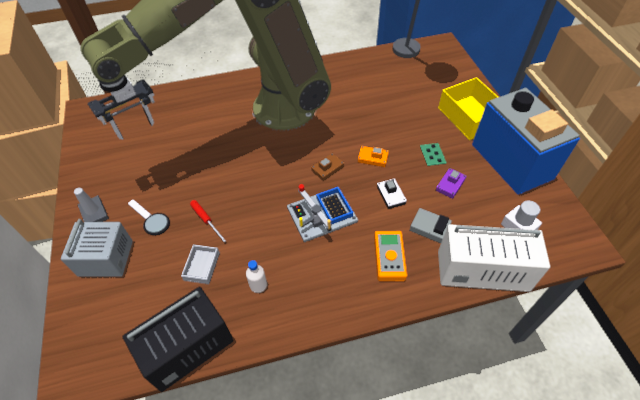

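```bash
python3 - <<'E'
from h import *
crop('top0',145,130,355,290,3.8,'c1')
crop('scene0',280,130,480,260,4,'c2')
E
```

```text
(no output)
```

View pics/c1.png

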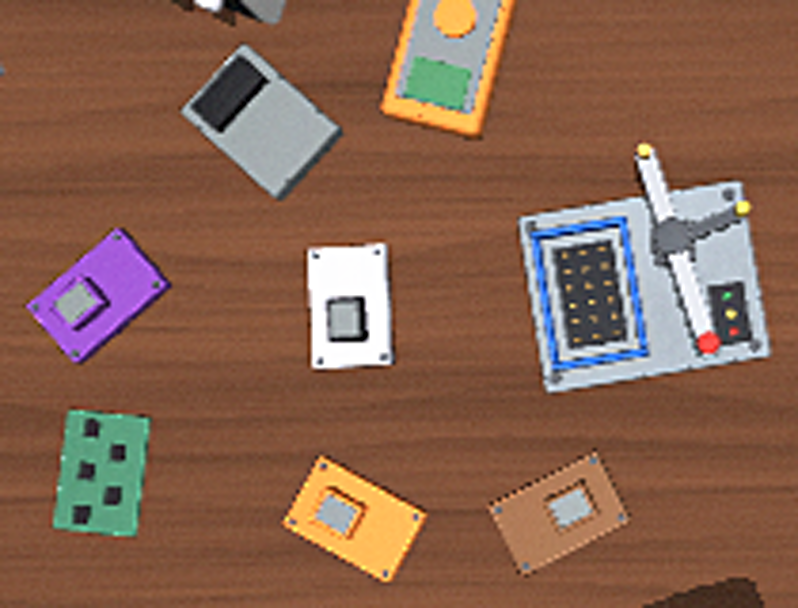

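View pics/c2.png

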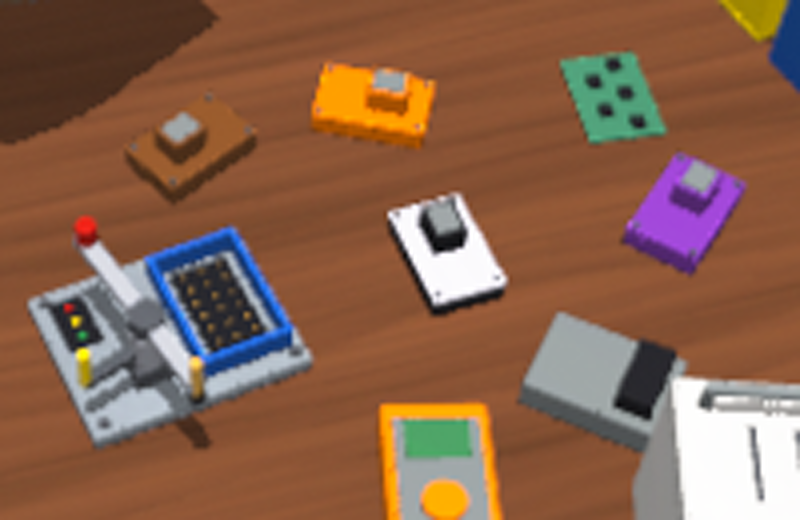

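```bash
python3 - <<'E'
from h import *
c=lambda u,v,z:world('top','top0',145+u/3.8,130+v/3.8,z).round(1)
print('lid',[c(*p,22) for p in[(307,245),(386,243),(393,366),(313,368)]])
print('blk',c(348,319,46))
print('wall outer',[c(*p,40) for p in[(530,234),(626,217),(648,353),(552,370)]])
print('base',[c(*p,16) for p in[(520,216),(740,183),(769,355),(548,391)]])
print('knob',c(708,343,107),'toeend',c(645,150,88),'pivot',c(672,237,88),'pin',c(743,207,90))
E
```

```text
lid [array([576.6, 287.2,  22. ]), array([577.2, 221.2,  22. ]), array([474.8, 215.5,  22. ]), array([474.1, 282. ,  22. ])]
blk [513.  248.6  46. ]
wall outer [array([581.1,  99.4,  40. ]), array([593.9,  20.2,  40. ]), array([481.8,   3.6,  40. ]), array([469.1,  82.3,  40. ])]
base [array([598.7, 109.7,  16. ]), array([623.5, -74.9,  16. ]), array([479.4, -96.3,  16. ]), array([452.3,  87.5,  16. ])]
knob [486.7 -44.7 107. ] toeend [642.5   2.8  88. ] pivot [572.2 -17.7  88. ] pin [595.1 -74.6  90. ]
```

>>> apply_moves --series '[[[4,10,0],[0,0,0.15],100],[[8,20,0],[0,0,0.3],100],[[12,30,0],[0,0,0.45],100],[[16,38,0],[0,0,0.6],100],[[20,46,0],[0,0,0.75],100],[[24,54,0],[0,0,0.9],100],[[28,60,0],[0,0,1.05],100],[[31.4,66,0],[0,0,1.24],100],[[31.4,71,0],[0,0,1.24],100],[[31.4,71,0],[0,0,1.24],100]]'

```text
clock: 1.35
eef_pos: [461.4, 62.7, 230.4]
eef_rot: [3.142, -0.0, 0.054]
wrist_force: [0.4, -0.0, -0.2]
finger_gap: 93.9
```

>>> apply_moves --series '[[[2,5,0],[0,0,0],100],[[4,10,0],[0,0,0],100],[[5.9,13.7,0],[0,0,0],100],[[5.9,13.7,0],[0,0,0],100],[[5.9,13.7,0],[0,0,0],100],[[5.9,13.7,0],[0,0,0],100],[[5.9,13.7,0],[0,0,0],100],[[5.9,13.7,0],[0,0,0],100],[[5.9,13.7,0],[0,0,0],100],[[5.9,13.7,0],[0,0,0],100]]'

```text
clock: 2.6
eef_pos: [520.0, 197.5, 230.5]
eef_rot: [-3.142, -0.0, 0.054]
wrist_force: [-0.3, -0.0, -0.0]
finger_gap: 94.2
```

```bash
cat >> h.py <<'E'
def ww(tag,u,v,z):
    "wrist pixel to world at plane z"
    f=np.load(f'{tag}.npz'); i=manip.camera_info('wrist'); K=np.array(i['intrinsics']);H=np.array(i['hand_eye'])
    x=(u-K[0,2]);y=(v-K[1,2]); r=np.hypot(x,y); t=r/K[0,0]
    d=np.array([np.sin(t)*x/r,np.sin(t)*y/r,np.cos(t)])
    M=R.from_euler('xyz',f['rot']).as_matrix()
    w=M@(H[:3,:3]@d); o=f['pos']+M@H[:3,3]
    return o+w*(z-o[2])/w[2]
E
python3 - <<'E'
from h import *
print(snap('wrist','w1')['eef_pos'])
E
```

```text
[520.02041597 197.52356071 230.46465687]
```

View pics/w1.png

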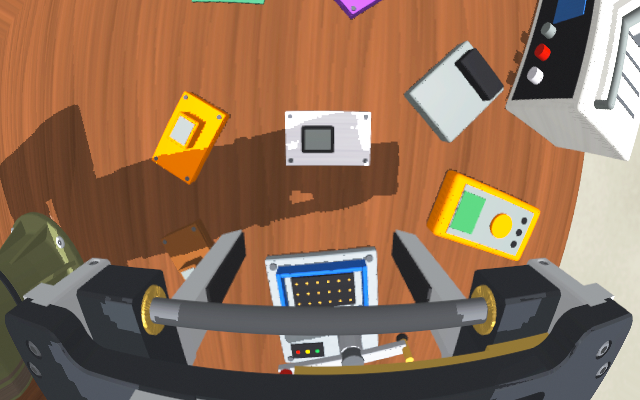

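```bash
python3 - <<'E'
from h import *
crop('w1',275,100,385,180,7,'c3')
crop('w1',250,235,430,370,4.4,'c4')
E
```

```text
(no output)
```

View pics/c3.png

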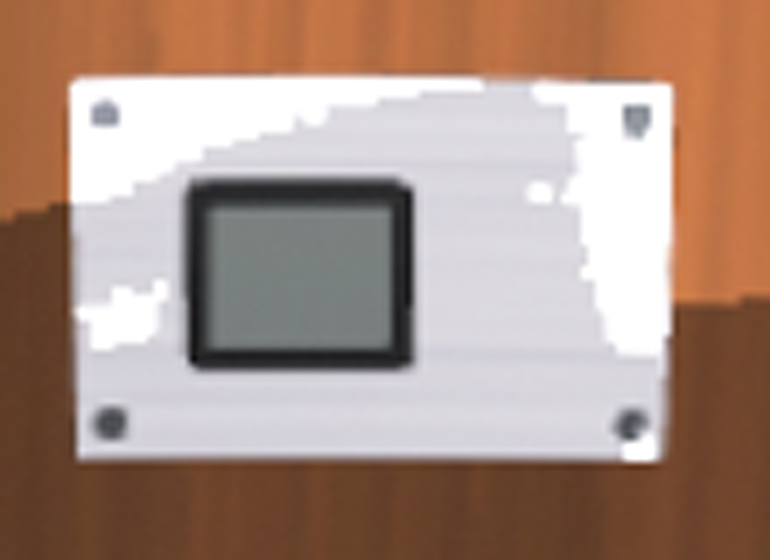

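View pics/c4.png

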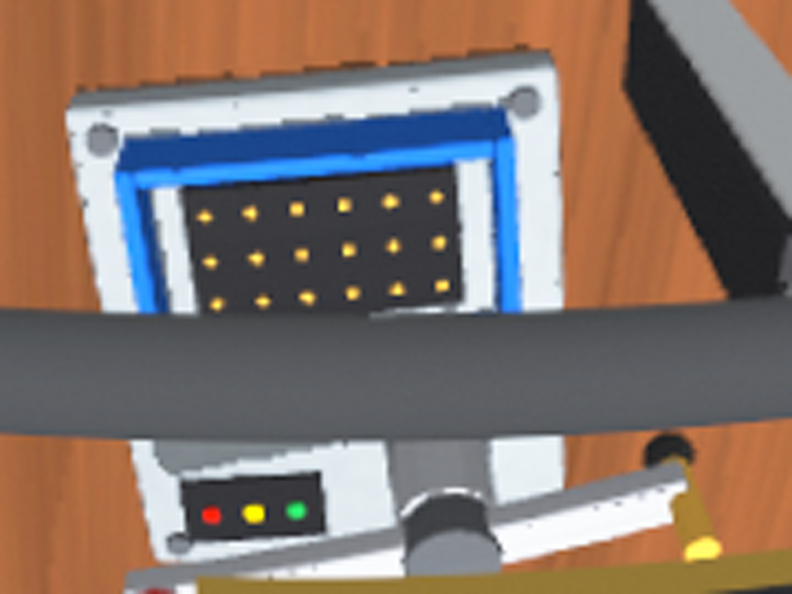

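```bash
python3 - <<'E'
from h import *
a=lambda u,v,z:ww('w1',275+u/7,100+v/7,z)
L=np.array([a(*p,22) for p in[(70,82),(674,86),(664,462),(77,460)]]);print(L.round(1),L.mean(0))
for i,j in((0,1),(3,2)):d=L[j]-L[i];print(np.linalg.norm(d),np.arctan2(d[1],d[0]))
print('wid',np.linalg.norm(L[0]-L[3]),np.linalg.norm(L[1]-L[2]))
B=np.array([a(*p,46) for p in[(205,203),(393,203),(393,350),(207,350)]]);print('blk',B.round(1),B.mean(0))
B=np.array([a(*p,46) for p in[(187,182),(411,182),(411,366),(190,368)]]);print('blk outer',B.mean(0))
b=lambda u,v,z:ww('w1',250+u/4.4,235+v/4.4,z)
W=np.array([b(118,172,40),b(512,138,40)]);print('wall',W.round(1));d=W[1]-W[0];print(np.linalg.norm(d),np.arctan2(d[1],d[0]))
W=np.array([b(68,107,16),b(552,68,16)]);print('base',W.round(1));d=W[1]-W[0];print(np.linalg.norm(d),np.arctan2(d[1],d[0]))
E
```

```text
[[477.3 282.   22. ]
 [577.5 287.4  22. ]
 [580.6 223.6  22. ]
 [481.1 218.3  22. ]] [529.09868552 252.85160193  22.        ]
100.33083305633511 0.05374999747593335
99.64800694934561 0.053342421939024096
wid 63.82152745283892 63.861893743187494
blk [[501.7 263.4  46. ]
 [530.8 264.9  46. ]
 [532.2 241.9  46. ]
 [503.2 240.3  46. ]] [516.95988081 252.63842917  46.        ]
blk outer [516.9806583  252.95830878  46.        ]
wall [[474.3  84.   40. ]
 [585.9 101.   40. ]]
112.85483708562919 0.1506351886936304
base [[456.1  92.   16. ]
 [600.2 112.7  16. ]]
145.62878539562521 0.14255699413141745
```

>>> apply_moves --series '[[[-0.3,5.5,-3],[0,0,0],100],[[-0.3,5.5,-7],[0,0,0],100],[[-0.3,5.5,-11],[0,0,0],100],[[-0.3,5.5,-14],[0,0,0],100],[[-0.3,5.5,-16],[0,0,0],80],[[-0.3,5.5,-17.5],[0,0,0],65],[[-0.3,5.5,-18.1],[0,0,0],60],[[-0.3,5.5,-18.1],[0,0,0],50],[[-0.3,5.5,-18.1],[0,0,0],20],[[-0.3,5.5,-18.1],[0,0,0],20]]' --grip_force 25

```text
clock: 3.9
eef_pos: [517.2, 252.7, 50.1]
eef_rot: [-3.141, -0.001, 0.054]
wrist_force: [-2.9, -1.1, 2.8]
finger_gap: 37.4
```

>>> apply_moves --series '[[[0,0,0],[0,0,0],15],[[0,0,0],[0,0,0],15],[[0,0,2],[0,0,0],15],[[0,0,6],[0,0,0],15],[[0,0,11],[0,0,0],15],[[0,-3,15],[0,0,0],15],[[0,-8,18],[0,0,0],15],[[0,-13,18],[0,0,0],15],[[0,-17,18],[0,0,0],15],[[0,-17,18],[0,0,0],15]]'

```text
clock: 5.15
eef_pos: [516.9, 80.4, 229.3]
eef_rot: [3.141, 0.0, 0.051]
wrist_force: [-0.7, -0.3, -2.3]
finger_gap: 35.9
```

```bash
python3 - <<'E'
from h import *
s=snap('wrist','w2');print(s['eef_pos'],s['finger_gap'],s['wrist_force'])
E
```

```text
[516.89069519  80.3952074  229.2946738 ] 35.918110202250745 [-0.70766637 -0.26261389 -2.33654868]
```

View pics/w2.png

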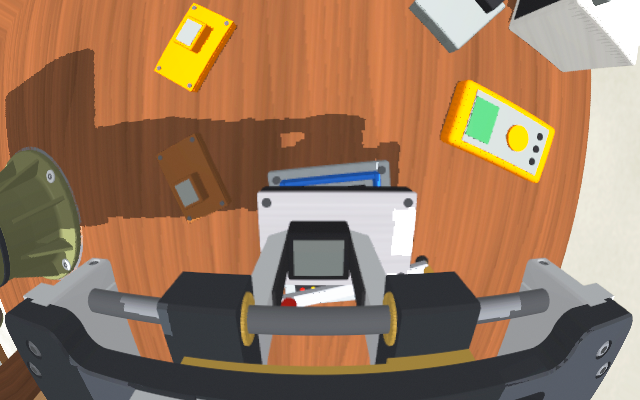

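>>> apply_moves --series '[[[0,-4,0],[0,0,0],15],[[0,-8,0],[0,0,0],15],[[0,-12,0],[0,0,0],15],[[0,-14,0],[0,0,0],15],[[0,-14,0],[0,0,0],15],[[0,-14,0],[0,0,0],15],[[0,-14,0],[0,0,0],15],[[0,-14,0],[0,0,0],15],[[0,-14,0],[0,0,0],15],[[0,-14,0],[0,0,0],15]]'

```text
clock: 6.45
eef_pos: [517.0, -57.4, 229.5]
eef_rot: [-3.142, -0.0, 0.054]
wrist_force: [-0.5, -0.1, -2.9]
finger_gap: 36.1
```

```bash
python3 - <<'E'
from h import *
s=snap('wrist','w3');print(s['eef_pos'],s['eef_rot'])
crop('w3',250,70,430,200,4.4,'c5')
crop('w3',240,170,430,300,4.2,'c6')
E
```

```text
[517.02464558 -57.3625902  229.46164175] [-3.14159147e+00 -3.08711493e-05  5.40927614e-02]
```

View pics/c5.png

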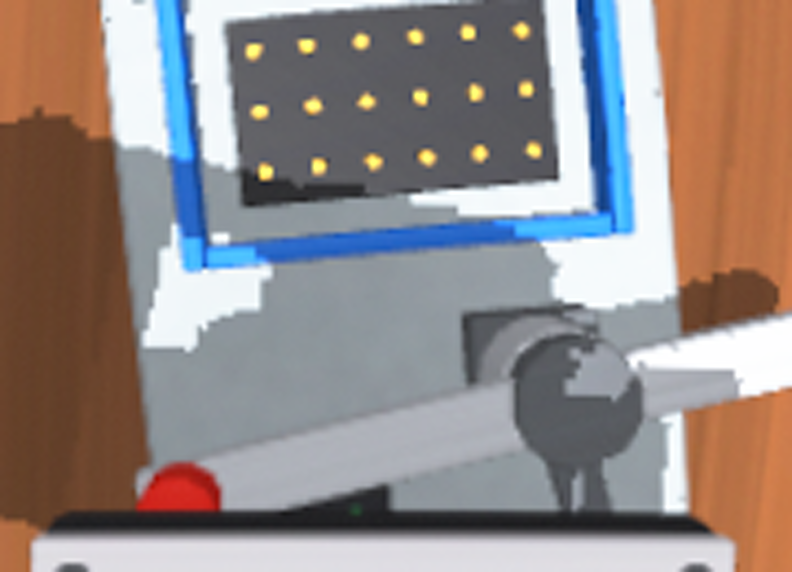

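View pics/c6.png

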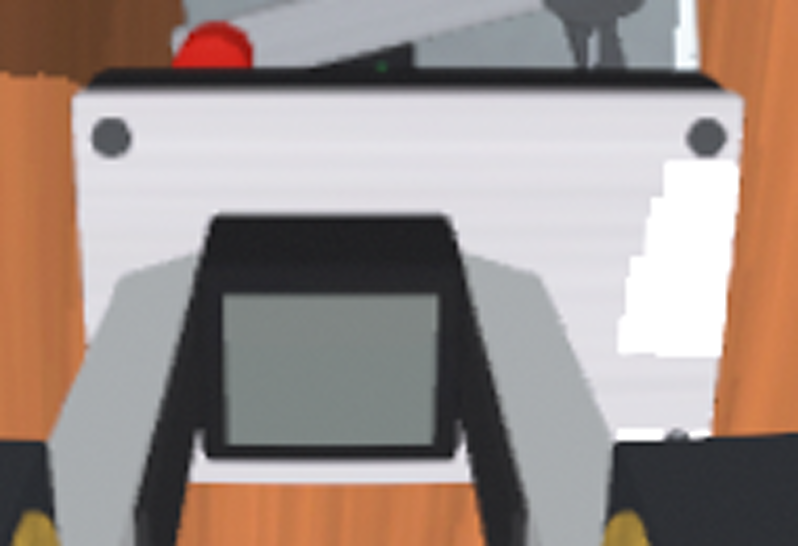

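```bash
python3 - <<'E'
from h import *
crop('w3',265,30,405,135,5.7,'c7')
E
```

```text
(no output)
```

View pics/c7.png

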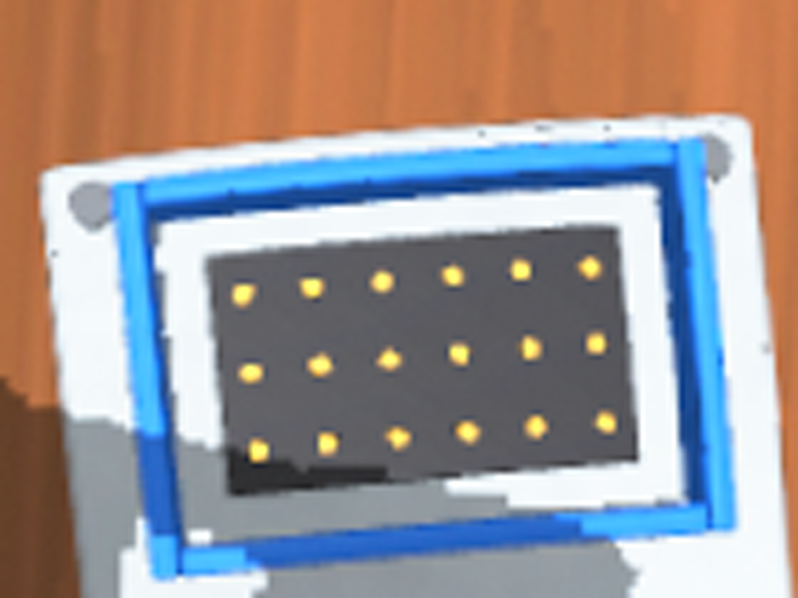

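```bash
python3 - <<'E'
from h import *
b=lambda u,v,z:ww('w3',265+u/5.7,30+v/5.7,z)
def rep(n,P,z):
    L=np.array([b(*p,z) for p in P]);an=lambda d:np.arctan2(d[1],d[0]);n_=np.linalg.norm
    print(n,L.mean(0).round(2),'lens',[round(n_(L[i]-L[j]),1) for i,j in((0,1),(3,2),(3,0),(2,1))],'ang',[round(an(L[1]-L[0]),4),round(an(L[2]-L[3]),4),round(an(L[0]-L[3])-np.pi/2,4),round(an(L[1]-L[2])-np.pi/2,4)])
rep('outer',[(114,185),(702,140),(735,528),(155,577)],40)
rep('inner',[(140,207),(677,162),(707,507),(180,551)],40)
rep('pins',[(243,294),(591,267),(605,422),(258,450)],26)
c=lambda u,v,z:ww('w3',240+u/4.2,170+v/4.2,z)
for z in(200,201.5,203):
  A,B=c(72,92,z),c(743,97,z);d=B-A;print(A,B,np.linalg.norm(d),np.arctan2(d[1],d[0]))
E
```

```text
outer [535.81  52.44  40.  ] lens [np.float64(114.6), np.float64(113.9), np.float64(77.9), np.float64(78.0)] ang [np.float64(0.1536), np.float64(0.1523), np.float64(0.1533), np.float64(0.1441)]
inner [535.59  52.29  40.  ] lens [np.float64(104.6), np.float64(103.2), np.float64(68.3), np.float64(69.2)] ang [np.float64(0.1603), np.float64(0.1519), np.float64(0.165), np.float64(0.1454)]
pins [535.82  52.5   26.  ] lens [np.float64(70.1), np.float64(70.1), np.float64(32.0), np.float64(32.0)] ang [np.float64(0.1514), np.float64(0.1509), np.float64(0.1471), np.float64(0.1475)]
[478.14703754 -26.68106948 200.        ] [577.83967103 -21.87061088 200.        ] 99.80862530230262 0.048215501694581366
[478.4360979  -26.31590587 201.5       ] [577.31374592 -21.54477269 201.5       ] 98.99269159611949 0.048215501694581483
[478.72515826 -25.95074226 203.        ] [576.78782081 -21.21893449 203.        ] 98.17675788993624 0.04821550169458151
```

>>> apply_moves --series '[[[0.2,3,0],[0,0,0.02],15],[[0.4,7,0],[0,0,0.06],15],[[0.68,10,0],[0,0,0.098],15],[[0.68,10.8,0],[0,0,0.098],15],[[0.68,10.8,-3],[0,0,0.098],15],[[0.68,10.8,-7],[0,0,0.098],15],[[0.68,10.8,-11],[0,0,0.098],15],[[0.68,10.8,-13.4],[0,0,0.098],15],[[0.68,10.8,-13.4],[0,0,0.098],15],[[0.68,10.8,-13.4],[0,0,0.098],15]]'

```text
clock: 7.75
eef_pos: [524.4, 50.2, 96.6]
eef_rot: [3.141, -0.002, 0.151]
wrist_force: [0.9, 0.2, -2.4]
finger_gap: 35.6
```

```bash
python3 - <<'E'
from h import *
s=snap('wrist','w4');print(s['eef_pos'],s['eef_rot'])
crop('w4',225,160,425,300,4,'c8')
E
```

```text
[524.41648134  50.18630502  96.63989235] [ 3.14134120e+00 -1.52638746e-03  1.51260903e-01]
```

View pics/c8.png

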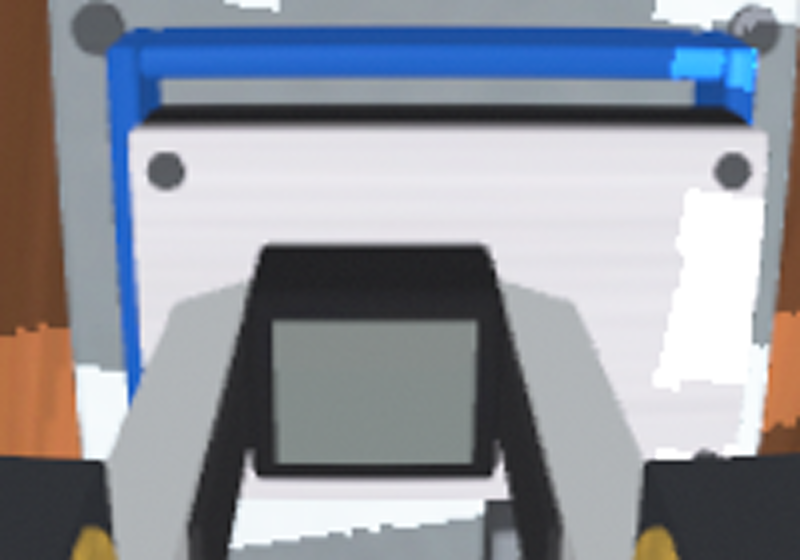

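```bash
python3 - <<'E'
from h import *
c=lambda u,v,z:ww('w4',225+u/4,160+v/4,z)
def f(n,A,B):
    d=B-A;a=np.arctan2(d[1],d[0]);print(n,A.round(1),B.round(1),((A+B)/2).round(2),np.linalg.norm(d).round(1),a.round(4))
f('lid',c(129,129,69.1),c(767,130,69.1))
f('wall inner',c(143,76,40),c(720,76,40)); f('wall outer top',c(110,44,40),c(757,45,40))
t=.151;Rm=np.array([[np.cos(t),-np.sin(t)],[np.sin(t),np.cos(t)]]);P=np.array([535.8,52.45])
print('pred lid corners',P+Rm@[-50,32],P+Rm@[50,32]);print('pred wall outer',P+Rm@[-58,40],P+Rm@[58,40])
E
```

```text
lid [483.2  77.2  69.1] [580.7  92.1  69.1] [531.95  84.64  69.1 ] 98.6 0.1511
wall inner [479.8  79.4  40. ] [580.5  95.   40. ] [530.16  87.24  40.  ] 101.8 0.1538
wall outer top [473.4  84.3  40. ] [586.2 101.7  40. ] [529.76  92.98  40.  ] 114.1 0.1533
pred lid corners [481.55528421  76.56453522] [580.41739875  91.60721809]
pred wall outer [472.44290042  83.27008975] [587.12295329 100.71960188]
```

>>> apply_moves --series '[[[-0.03,0.04,-0.4],[0,0,0],15],[[-0.03,0.04,-0.8],[0,0,0],15],[[-0.03,0.04,-1.2],[0,0,0],15],[[-0.03,0.04,-1.6],[0,0,0],15],[[-0.03,0.04,-1.8],[0,0,0],15],[[-0.03,0.04,-1.95],[0,0,0],15],[[-0.03,0.04,-1.95],[0,0,0],15],[[-0.03,0.04,-1.95],[0,0,0],15],[[-0.03,0.04,-1.95],[0,0,0],15],[[-0.03,0.04,-1.95],[0,0,0],15]]'

```text
clock: 9.05
eef_pos: [523.6, 51.0, 76.0]
eef_rot: [3.142, -0.0, 0.152]
wrist_force: [-0.5, -0.4, -1.9]
finger_gap: 36.0
```

```bash
python3 - <<'E'
from h import *
s=snap('wrist','w5');print(s['eef_pos'],s['eef_rot'],s['wrist_force'])
crop('w5',225,160,425,300,4,'c9')
E
```

```text
[523.58613726  50.9592565   76.02579766] [ 3.14156967e+00 -2.28837651e-04  1.52019797e-01] [-0.46349477 -0.41527477 -1.86710665]
```

View pics/c9.png

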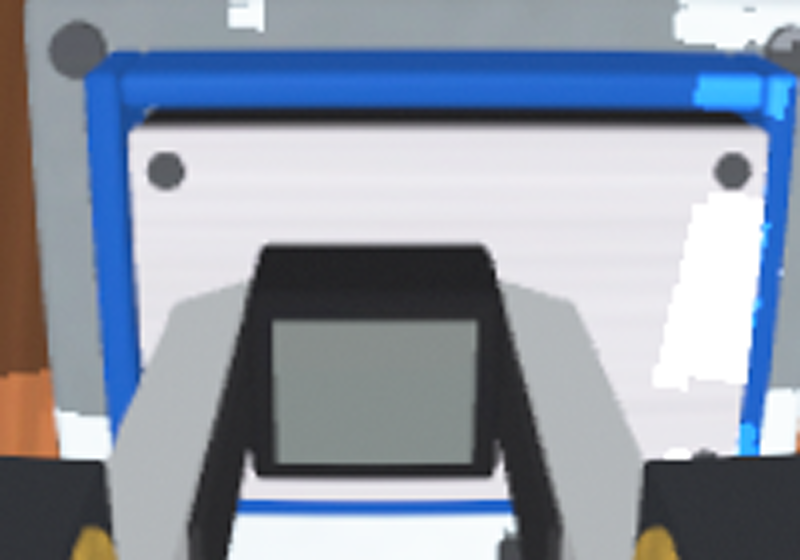

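>>> apply_moves --series '[[[0,0,-0.04],[0,0,0],15],[[0,0,-0.06],[0,0,0],15],[[0,0,-0.06],[0,0,0],60],[[0,0,-0.06],[0,0,0],60],[[0,0,-0.06],[0,0,0],60],[[0,0,1],[0,0,0],60],[[0,0,3],[0,0,0],60],[[0,0,7],[0,0,0],60],[[0,-5,11],[0,0,0],40],[[0,-8,13],[0,0,0],20]]'

```text
clock: 10.35
eef_pos: [523.8, -30.4, 208.9]
eef_rot: [3.141, -0.003, 0.152]
wrist_force: [-0.6, -0.5, 0.5]
finger_gap: 39.6
```

>>> apply_moves --series '[[[0,-3,0],[0,0,0],0],[[0,-6,0],[0,0,0],0],[[0,-9,0],[0,0,0],0],[[0,-9,0],[0,0,0],0],[[0,-9,0],[0,0,0],0],[[0,-9,0],[0,0,0],0],[[0,-9,0],[0,0,0],0],[[0,-9,0],[0,0,0],0],[[0,-9,0],[0,0,0],0],[[0,-9,0],[0,0,0],0]]'

```text
clock: 11.6
eef_pos: [523.5, -119.0, 205.9]
eef_rot: [-3.142, 0.0, 0.152]
wrist_force: [-0.3, 0.1, -0.1]
finger_gap: 0.5
```

```bash
python3 - <<'E'
from h import *
s=snap('wrist','w6');print(s['eef_pos'],s['eef_rot'],s['wrist_force'],s['finger_gap'])
E
```

```text
[ 523.50301682 -119.01832411  205.92431673] [-3.14158669e+00  7.08887509e-05  1.52047821e-01] [-0.28469841  0.09495121 -0.14395285] 0.5297717835806269
```

View pics/w6.png

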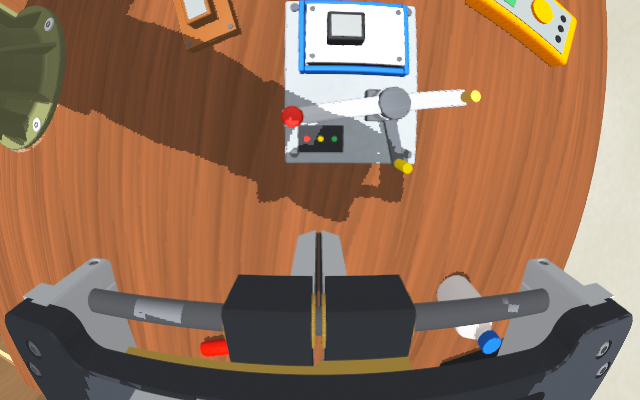

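```bash
python3 - <<'E'
from h import *
crop('w6',275,75,425,180,5.3,'c10')
crop('w6',275,0,425,80,5.3,'c11')
E
```

```text
(no output)
```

View pics/c10.png

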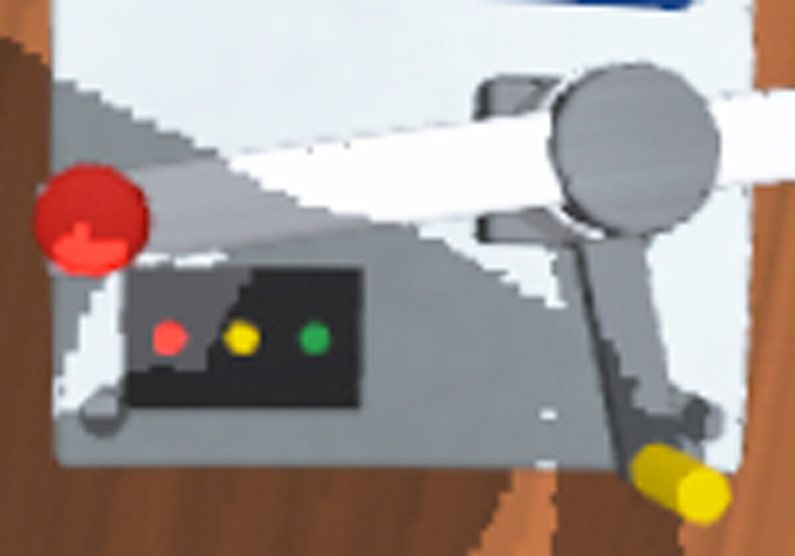

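View pics/c11.png

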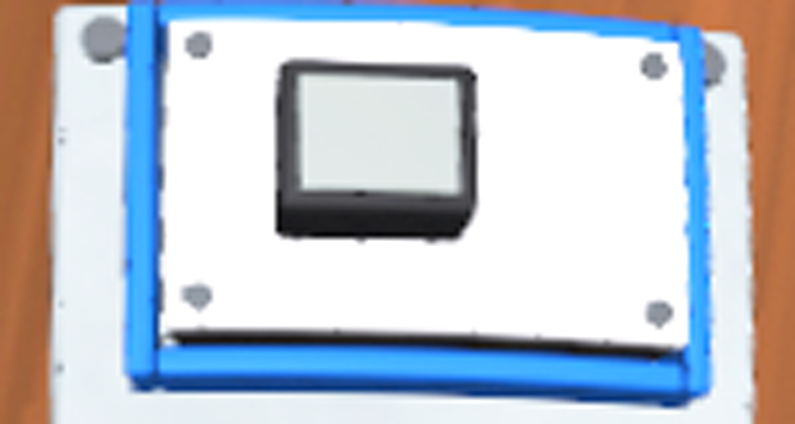

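```bash
python3 - <<'E'
from h import *
c=lambda u,v,z:ww('w6',275+u/5.3,75+v/5.3,z)
P=np.array([576.7,-17.2])
k=c(92,221,107)[:2];p=c(704,496,90)[:2];print('knob',k,'pin',p,'cap',c(637,150,95))
for n,q in(('knob',k),('pin',p)):
    d=q-P;print(n,np.linalg.norm(d),np.arctan2(*d[::-1])-.151)
d=c(637,150,95)[:2]-p;print(np.linalg.norm(d))
e=lambda u,v,z:ww('w6',275+u/5.3,v/5.3,z)
for z in(48,50):
  s=np.array([e(*q,z) for q in[(199,44),(654,66),(659,314),(198,296)]]);dd=s[1]-s[0]
  print('screws',z,s.mean(0),np.linalg.norm(s[1]-s[0]),np.linalg.norm(s[1]-s[2]),np.arctan2(dd[1],dd[0]))
# held z check in w1: lid screws spacing
a=lambda u,v,z:ww('w1',275+u/7,100+v/7,z)
print(np.linalg.norm(a(105,114,22)-a(637,119,22)),np.linalg.norm(a(637,119,22)-a(630,424,22)))
E
```

```text
knob [491.2771283  -43.98477776] pin [598.84379297 -72.59833075] cap [575.29743804 -17.69445594  95.        ]
knob 89.52369143637232 -2.9887468369995163
pin 59.66005880784161 -1.3415317848507018
59.73998911578951
screws 48 [536.27819741  52.91910761  48.        ] 88.28688475782961 52.23472751177815 0.15018042615036364
screws 50 [536.1268235   52.29500201  50.        ] 87.72085183667038 51.89983546659443 0.1501804261503637
88.34240895428371 51.655195556904836
```

>>> apply_moves --series '[[[-0.4,1,0],[0,0,-0.18],32],[[-0.8,2,0],[0,0,-0.36],32],[[-1.2,3,0],[0,0,-0.54],32],[[-1.6,4,0],[0,0,-0.72],32],[[-2,5,0],[0,0,-0.9],32],[[-2.4,6,0],[0,0,-1.08],32],[[-2.8,7,0],[0,0,-1.26],32],[[-3.25,7.5,0],[0,0,-1.42],32],[[-3.25,7.5,0],[0,0,-1.42],32],[[-3.25,7.5,0],[0,0,-1.42],32]]'

```text
clock: 12.9
eef_pos: [491.1, -44.2, 206.0]
eef_rot: [-3.141, -0.0, -1.265]
wrist_force: [-0.3, 0.3, -0.5]
finger_gap: 30.2
```

```bash
python3 - <<'E'
from h import *
s=snap('wrist','w7');print(s['eef_pos'],s['eef_rot'],s['wrist_force'],s['finger_gap'])
E
```

```text
[491.14756394 -44.23648335 205.98821395] [-3.14146962e+00 -8.38522543e-05 -1.26450812e+00] [-0.28133771  0.3203968  -0.49411917] 30.159013714772673
```

View pics/w7.png

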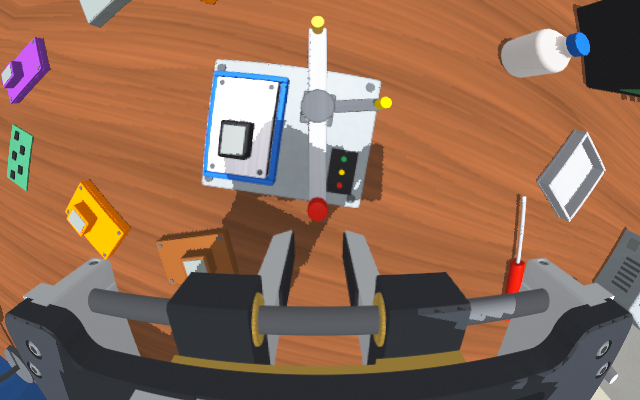

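>>> apply_moves --series '[[[0,0,-2],[0,0,0],32],[[0,0,-4],[0,0,0],32],[[0,0,-6],[0,0,0],32],[[0,0,-7],[0,0,0],32],[[0,0,-7.8],[0,0,0],32],[[0,0,-8.4],[0,0,0],32],[[0,0,-8.8],[0,0,0],32],[[0,0,-8.8],[0,0,0],32],[[0,0,-8.8],[0,0,0],32],[[0,0,-8.8],[0,0,0],32]]'

```text
clock: 14.2
eef_pos: [491.1, -44.0, 118.2]
eef_rot: [-3.141, -0.0, -1.268]
wrist_force: [-0.3, -0.6, -0.4]
finger_gap: 30.1
```

```bash
python3 - <<'E'
from h import *
s=manip.read_state();print(s['eef_pos'],s['wrist_force'])
P=np.array([576.7,-17.2]);
def pos(t,r=90):return P+r*np.array([np.cos(t+.151+np.pi),np.sin(t+.151+np.pi)])
p0=pos(.153)
for t in np.arange(.153,1.72,.05):print(round(t,3),((pos(t)-p0)/10).round(2),round(t-.153,2))
E
```

```text
[491.13018738 -44.04222418 118.20451651] [-0.31842754 -0.61485889 -0.35070575]
0.153 [0. 0.] 0.0
0.203 [ 0.15 -0.43] 0.05
0.253 [ 0.31 -0.84] 0.1
0.303 [ 0.5  -1.25] 0.15
0.353 [ 0.71 -1.65] 0.2
0.403 [ 0.93 -2.04] 0.25
0.453 [ 1.18 -2.42] 0.3
0.503 [ 1.44 -2.78] 0.35
0.553 [ 1.73 -3.13] 0.4
0.603 [ 2.03 -3.47] 0.45
0.653 [ 2.34 -3.79] 0.5
0.703 [ 2.67 -4.09] 0.55
0.753 [ 3.02 -4.38] 0.6
0.803 [ 3.38 -4.65] 0.65
0.853 [ 3.75 -4.9 ] 0.7
0.903 [ 4.14 -5.13] 0.75
0.953 [ 4.54 -5.34] 0.8
1.003 [ 4.94 -5.54] 0.85
1.053 [ 5.36 -5.71] 0.9
1.103 [ 5.78 -5.86] 0.95
1.153 [ 6.21 -5.99] 1.0
1.203 [ 6.65 -6.1 ] 1.05
1.253 [ 7.09 -6.18] 1.1
1.303 [ 7.54 -6.24] 1.15
1.353 [ 7.99 -6.29] 1.2
1.403 [ 8.44 -6.3 ] 1.25
1.453 [ 8.89 -6.3 ] 1.3
1.503 [ 9.34 -6.27] 1.35
1.553 [ 9.78 -6.23] 1.4
1.603 [10.23 -6.16] 1.45
1.653 [10.67 -6.06] 1.5
1.703 [11.1  -5.95] 1.55
```

>>> apply_moves --series '[[[0.15,-0.43,0],[0,0,0.05],32],[[0.31,-0.84,0],[0,0,0.1],32],[[0.5,-1.25,0],[0,0,0.15],32],[[0.71,-1.65,0],[0,0,0.2],32],[[0.93,-2.04,0],[0,0,0.25],32],[[1.18,-2.42,0],[0,0,0.3],32],[[1.44,-2.78,0],[0,0,0.35],32],[[1.73,-3.13,0],[0,0,0.4],32],[[2.03,-3.47,0],[0,0,0.45],32],[[2.34,-3.79,0],[0,0,0.5],32]]'

```text
clock: 15.45
eef_pos: [514.5, -81.7, 118.1]
eef_rot: [-3.141, 0.0, -0.766]
wrist_force: [-0.6, 3.0, -0.4]
finger_gap: 30.2
```

>>> apply_moves --series '[[[0.33,-0.3,0],[0,0,0.05],32],[[0.68,-0.59,0],[0,0,0.1],32],[[1.04,-0.86,0],[0,0,0.15],32],[[1.41,-1.11,0],[0,0,0.2],32],[[1.8,-1.34,0],[0,0,0.25],32],[[2.2,-1.55,0],[0,0,0.3],32],[[2.6,-1.75,0],[0,0,0.35],32],[[3.02,-1.92,0],[0,0,0.4],32],[[3.44,-2.07,0],[0,0,0.45],32],[[3.87,-2.2,0],[0,0,0.5],32]]'

```text
clock: 16.7
eef_pos: [553.0, -103.6, 117.9]
eef_rot: [-3.141, 0.001, -0.266]
wrist_force: [-1.7, 2.4, 0.5]
finger_gap: 30.0
```

```bash
python3 - <<'E'
from h import *
s=snap('wrist','w8');print(s['eef_pos'],s['eef_rot'],s['wrist_force'],s['finger_gap'])
E
```

```text
[ 553.00104508 -103.60578363  117.90868722] [-3.14113815e+00  9.61244494e-04 -2.66241912e-01] [-1.6673889   2.43516095  0.52097131] 29.976089026908912
```

View pics/w8.png

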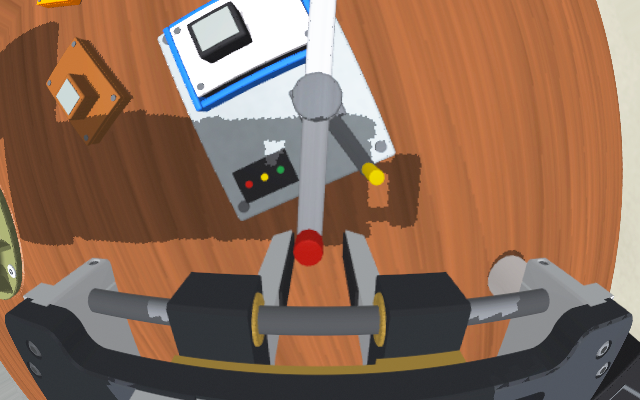

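>>> apply_moves --series '[[[0.44,-0.11,0],[0,0,0.05],32],[[0.88,-0.19,0],[0,0,0.1],32],[[1.33,-0.25,0],[0,0,0.15],32],[[1.78,-0.3,0],[0,0,0.2],32],[[2.23,-0.31,0],[0,0,0.25],32],[[2.68,-0.31,0],[0,0,0.3],32],[[2.9,-0.3,0],[0,0,0.33],32],[[3.13,-0.28,0],[0,0,0.35],32],[[3.13,-0.28,0],[0,0,0.35],32],[[3.13,-0.28,0],[0,0,0.35],32]]'

```text
clock: 18.0
eef_pos: [584.4, -106.8, 117.9]
eef_rot: [3.141, -0.0, 0.081]
wrist_force: [-2.2, 1.4, 0.4]
finger_gap: 30.2
```

```bash
python3 - <<'E'
from h import *
s=snap('wrist','w9');print(s['eef_pos'],s['eef_rot'],s['wrist_force'],s['finger_gap'])
crop('w9',240,60,420,200,4.4,'c12')
crop('w9',240,150,420,290,4.4,'c13')
E
```

```text
[ 584.43940139 -106.82032111  117.93133578] [ 3.14141352e+00 -2.44770961e-04  8.14129539e-02] [-2.15570518  1.35100865  0.40785028] 30.162481203545173
```

View pics/c12.png

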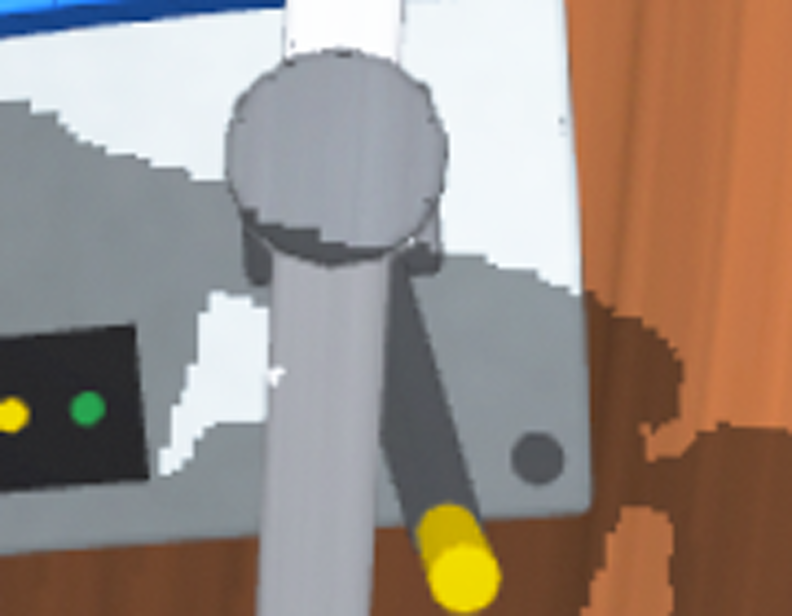

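View pics/c13.png

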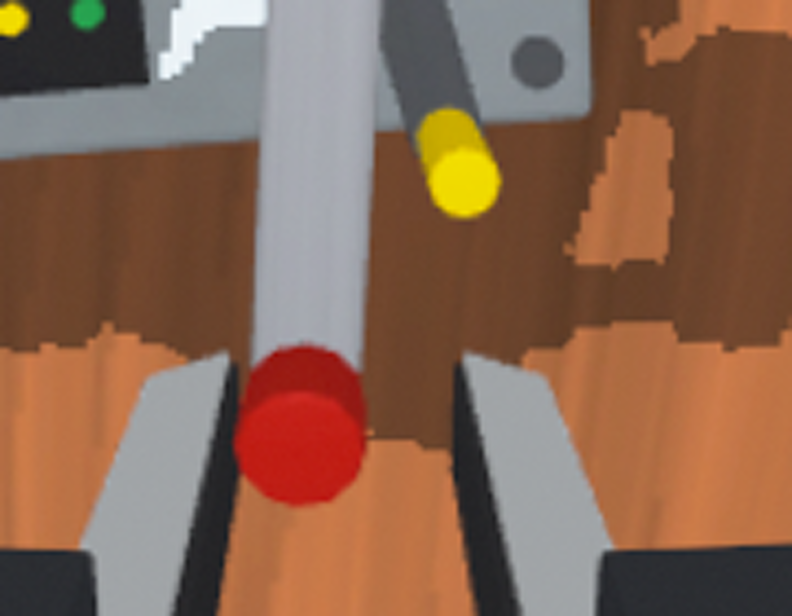

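```bash
python3 - <<'E'
from h import *
c=lambda u,v,z:ww('w9',240+u/4.4,60+v/4.4,z)[:2]
pin=c(465,577,90);cap=c(337,155,95)
e1=c(388,300,88);e2=c(371,600,88);l1=c(272,300,88);l2=c(257,600,88)
a=np.arctan2(*(e2-e1)[::-1]);b=np.arctan2(*(l2-l1)[::-1]);n=np.array([-np.sin(a),np.cos(a)])
k=ww('w9',240+302/4.4,150+449/4.4,107)[:2]
print(pin,cap,e1,e2,'lever theta',a-.151+np.pi,b-.151+np.pi,'gap',(pin-e1)@n-5,'width',(l1-e1)@n)
P=np.array([576.7,-17.2]);d=k-P;print(k,np.linalg.norm(d),np.arctan2(*d[::-1])-.151+np.pi)
d=pin-P;print(np.linalg.norm(d),np.arctan2(*d[::-1])-.151+np.pi)
E
```

```text
[598.7360766 -72.03569  ] [576.66172904 -16.98893255] [584.96723527 -35.38411037] [586.22214555 -76.83548823] lever theta 1.450061354598161 1.4417048885569077 gap 7.653444132041255 width -15.504454902922935
[ 579.28637871 -106.12450905] 88.96211364915115 1.448873234838166
59.09772897619507 1.8019020804389136
```

>>> apply_moves --series '[[[0.11,0.01,0],[0,0,0.012],32],[[0.22,0.02,0],[0,0,0.025],32],[[0.33,0.03,0],[0,0,0.037],32],[[0.44,0.04,0],[0,0,0.05],32],[[0.55,0.06,0],[0,0,0.062],32],[[0.66,0.07,0],[0,0,0.075],32],[[0.78,0.09,0],[0,0,0.087],32],[[0.89,0.11,0],[0,0,0.1],32],[[0.89,0.11,0],[0,0,0.1],32],[[0.89,0.11,0],[0,0,0.1],32]]'

```text
clock: 19.3
eef_pos: [593.4, -105.6, 117.9]
eef_rot: [3.142, -0.0, 0.182]
wrist_force: [-3.0, 1.2, -2.6]
finger_gap: 30.2
```

>>> apply_moves --series '[[[0.02,0,0],[0,0,0.002],32],[[0.04,0.01,0],[0,0,0.004],32],[[0.06,0.01,0],[0,0,0.006],32],[[0.08,0.01,0],[0,0,0.009],32],[[0.1,0.02,0],[0,0,0.011],32],[[0.12,0.02,0],[0,0,0.013],32],[[0.12,0.02,0],[0,0,0.013],32],[[0.12,0.02,0],[0,0,0.013],32],[[0.12,0.02,0],[0,0,0.013],32],[[0.12,0.02,0],[0,0,0.013],32]]'

```text
clock: 20.55
eef_pos: [594.4, -105.4, 117.9]
eef_rot: [-3.141, 0.0, 0.195]
wrist_force: [-4.5, 1.1, 0.0]
finger_gap: 30.2
```

>>> apply_moves --series '[[[0.02,0,0],[0,0,0.002],32],[[0.04,0.01,0],[0,0,0.004],32],[[0.06,0.01,0],[0,0,0.007],32],[[0.08,0.02,0],[0,0,0.009],32],[[0.08,0.02,0],[0,0,0.009],32],[[0.08,0.02,0],[0,0,0.009],32],[[0.08,0.02,0],[0,0,0.009],32],[[0.08,0.02,0],[0,0,0.009],32],[[0.08,0.02,0],[0,0,0.009],32],[[0.08,0.02,0],[0,0,0.009],32]]'

```text
clock: 21.8
eef_pos: [595.3, -105.2, 117.9]
eef_rot: [-3.142, 0.0, 0.204]
wrist_force: [-4.9, 1.5, 0.3]
finger_gap: 30.4
```

>>> apply_moves --series '[[[0.02,0,0],[0,0,0.002],32],[[0.04,0.01,0],[0,0,0.004],32],[[0.05,0.01,0],[0,0,0.006],32],[[0.05,0.01,0],[0,0,0.006],32],[[0.05,0.01,0],[0,0,0.006],32],[[0.05,0.01,0],[0,0,0.006],32],[[0.05,0.01,0],[0,0,0.006],32],[[0.05,0.01,0],[0,0,0.006],32],[[0.05,0.01,0],[0,0,0.006],32],[[0.05,0.01,0],[0,0,0.006],32]]'

```text
clock: 23.05
eef_pos: [595.8, -105.1, 117.9]
eef_rot: [-3.142, 0.0, 0.21]
wrist_force: [-5.3, 1.6, -0.0]
finger_gap: 30.1
```

>>> apply_moves --series '[[[0.02,0,0],[0,0,0.002],32],[[0.04,0.01,0],[0,0,0.004],32],[[0.05,0.01,0],[0,0,0.006],32],[[0.05,0.01,0],[0,0,0.006],32],[[0.05,0.01,0],[0,0,0.006],32],[[0.05,0.01,0],[0,0,0.006],32],[[0.05,0.01,0],[0,0,0.006],32],[[0.05,0.01,0],[0,0,0.006],32],[[0.05,0.01,0],[0,0,0.006],32],[[0.05,0.01,0],[0,0,0.006],32]]'

```text
clock: 24.3
eef_pos: [596.2, -105.0, 117.9]
eef_rot: [-3.142, 0.0, 0.216]
wrist_force: [-4.1, 1.7, -0.2]
finger_gap: 30.1
```

```bash
python3 - <<'E'
from h import *
s=snap('wrist','w10');print(s['eef_pos'],s['eef_rot'],s['wrist_force'],s['finger_gap'])
crop('w10',240,60,420,200,4.4,'c14')
E
```

```text
[ 596.24518698 -105.0299259   117.90741764] [-3.14150454e+00  1.90158739e-04  2.15950828e-01] [-4.09365488  1.6932298  -0.15821856] 30.091614899026233
```

View pics/c14.png

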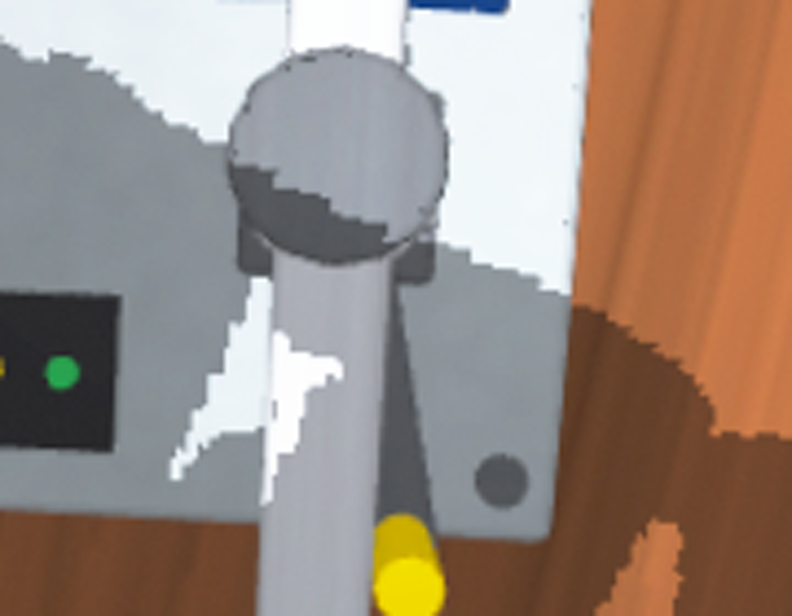

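>>> apply_moves --series '[[[0.01,0,0],[0,0,0.001],32],[[0.02,0.01,0],[0,0,0.002],32],[[0.03,0.01,0],[0,0,0.003],32],[[0.03,0.01,0],[0,0,0.003],32],[[0.03,0.01,0],[0,0,0.003],32],[[0.03,0.01,0],[0,0,0.003],32],[[0.03,0.01,0],[0,0,0.003],32],[[0.03,0.01,0],[0,0,0.003],32],[[0.03,0.01,0],[0,0,0.003],32],[[0.03,0.01,0],[0,0,0.003],32]]'

```text
clock: 25.6
eef_pos: [596.5, -104.9, 117.9]
eef_rot: [-3.141, 0.0, 0.219]
wrist_force: [-5.3, 1.1, 0.5]
finger_gap: 30.3
```

>>> apply_moves --series '[[[0.01,0,0],[0,0,0.001],32],[[0.02,0,0],[0,0,0.002],32],[[0.03,0.01,0],[0,0,0.003],32],[[0.03,0.01,0],[0,0,0.003],32],[[0.03,0.01,0],[0,0,0.003],32],[[0.03,0.01,0],[0,0,0.003],32],[[0.03,0.01,0],[0,0,0.003],32],[[0.03,0.01,0],[0,0,0.003],32],[[0.03,0.01,0],[0,0,0.003],32],[[0.03,0.01,0],[0,0,0.003],32]]'

```text
clock: 26.85
eef_pos: [596.7, -104.9, 117.9]
eef_rot: [-3.141, 0.001, 0.222]
wrist_force: [-6.7, 1.4, -0.1]
finger_gap: 30.6
```

>>> apply_moves --series '[[[0.01,0,0],[0,0,0.001],32],[[0.02,0,0],[0,0,0.002],32],[[0.03,0.01,0],[0,0,0.003],32],[[0.03,0.01,0],[0,0,0.003],32],[[0.03,0.01,0],[0,0,0.003],32],[[0.03,0.01,0],[0,0,0.003],32],[[0.03,0.01,0],[0,0,0.003],32],[[0.03,0.01,0],[0,0,0.003],32],[[0.03,0.01,0],[0,0,0.003],32],[[0.03,0.01,0],[0,0,0.003],32]]'

```text
clock: 28.1
eef_pos: [596.9, -104.8, 117.9]
eef_rot: [-3.141, 0.001, 0.225]
wrist_force: [-7.2, 1.2, 1.7]
finger_gap: 30.1
```

>>> apply_moves --series '[[[0.01,0,0],[0,0,0],32],[[0.02,0,0],[0,0,0],32],[[0.03,0.01,0],[0,0,0],32],[[0.03,0.01,0],[0,0,0],32],[[0.03,0.01,0],[0,0,0],32],[[0.03,0.01,0],[0,0,0],32],[[0.03,0.01,0],[0,0,0],32],[[0.03,0.01,0],[0,0,0],32],[[0.03,0.01,0],[0,0,0],32],[[0.03,0.01,0],[0,0,0],32]]'

```text
clock: 29.35
eef_pos: [597.0, -104.8, 117.9]
eef_rot: [-3.141, 0.001, 0.225]
wrist_force: [-8.8, -0.4, 1.9]
finger_gap: 30.4
```

>>> apply_moves --series '[[[0.02,0,0],[0,0,0],32],[[0.04,0.01,0],[0,0,0],32],[[0.06,0.01,0],[0,0,0],32],[[0.06,0.01,0],[0,0,0],32],[[0.06,0.01,0],[0,0,0],32],[[0.06,0.01,0],[0,0,0],32],[[0.06,0.01,0],[0,0,0],32],[[0.06,0.01,0],[0,0,0],32],[[0.06,0.01,0],[0,0,0],32],[[0.06,0.01,0],[0,0,0],32]]'

```text
clock: 30.6
eef_pos: [597.2, -104.8, 117.8]
eef_rot: [-3.141, 0.002, 0.225]
wrist_force: [-11.8, 0.3, 2.7]
finger_gap: 30.0
```

```bash
python3 - <<'E'
from h import *
s=snap('wrist','w11');print(s['eef_pos'],s['eef_rot'],s['wrist_force'],s['finger_gap'])
crop('w11',240,60,420,200,4.4,'c15')
E
```

```text
[ 597.24999485 -104.80106831  117.78979153] [-3.14117161e+00  2.40629060e-03  2.24862595e-01] [-11.79777968   0.33875175   2.74501237] 30.007192048692755
```

View pics/c15.png

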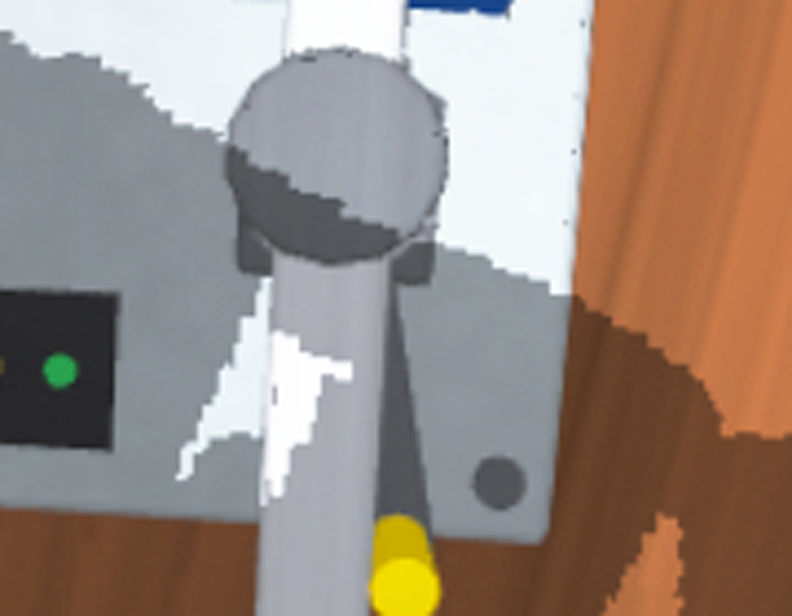

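>>> apply_moves --series '[[[0.03,0,0],[0,0,0],32],[[0.06,0.01,0],[0,0,0],32],[[0.09,0.01,0],[0,0,0],32],[[0.12,0.02,0],[0,0,0],32],[[0.12,0.02,0],[0,0,0],32],[[0.12,0.02,0],[0,0,0],32],[[0.12,0.02,0],[0,0,0],32],[[0.12,0.02,0],[0,0,0],32],[[0.12,0.02,0],[0,0,0],32],[[0.12,0.02,0],[0,0,0],32]]'

```text
clock: 31.9
eef_pos: [597.8, -104.7, 117.7]
eef_rot: [-3.141, 0.004, 0.225]
wrist_force: [-16.7, -1.2, 5.0]
finger_gap: 30.0
```

>>> apply_moves --series '[[[-0.2,-0.04,0],[0,0,0],32],[[-0.45,-0.1,0],[0,0,0],32],[[-0.8,-0.16,0],[0,0,0],32],[[-0.8,-0.16,0],[0,0,0],32],[[-0.8,-0.16,0],[0,0,0],32],[[-0.8,-0.16,1],[0,0,0],32],[[-0.8,-0.16,3],[0,0,0],32],[[-0.8,-0.16,6],[0,0,0],32],[[-0.8,-0.16,9],[0,0,0],32],[[-0.8,-0.16,9],[0,0,0],32]]'

```text
clock: 33.15
eef_pos: [592.2, -106.1, 210.9]
eef_rot: [3.139, -0.004, 0.225]
wrist_force: [0.3, 0.5, -1.1]
finger_gap: 30.2
```

>>> apply_moves --series '[[[0,-3,2],[0,0,0],32],[[0,-6,3],[0,0,0],32],[[0,-6,3],[0,0,0],32],[[0,-6,3],[0,0,0],32],[[0,-6,3],[0,0,0],32],[[0,-6,3],[0,0,0],32],[[0,-6,3],[0,0,0],32],[[0,-6,3],[0,0,0],32],[[0,-6,3],[0,0,0],32],[[0,-6,3],[0,0,0],32]]'

```text
clock: 34.4
eef_pos: [591.3, -166.0, 237.9]
eef_rot: [-3.142, 0.0, 0.225]
wrist_force: [0.0, -0.2, -0.3]
finger_gap: 30.3
```

```bash
python3 - <<'E'
from h import *
s=snap('wrist','w12');print(s['eef_pos'],s['eef_rot'],s['wrist_force'],s['finger_gap'])
snap('scene','scene1')
crop('w12',200,0,440,180,3.3,'c16')
crop('scene1',270,150,390,250,6,'c17')
E
```

```text
[ 591.29225468 -165.95548669  237.93159258] [-3.14154605e+00  4.97046399e-05  2.24924729e-01] [ 0.00215211 -0.20391502 -0.26948405] 30.314596093510996
```

View pics/c16.png

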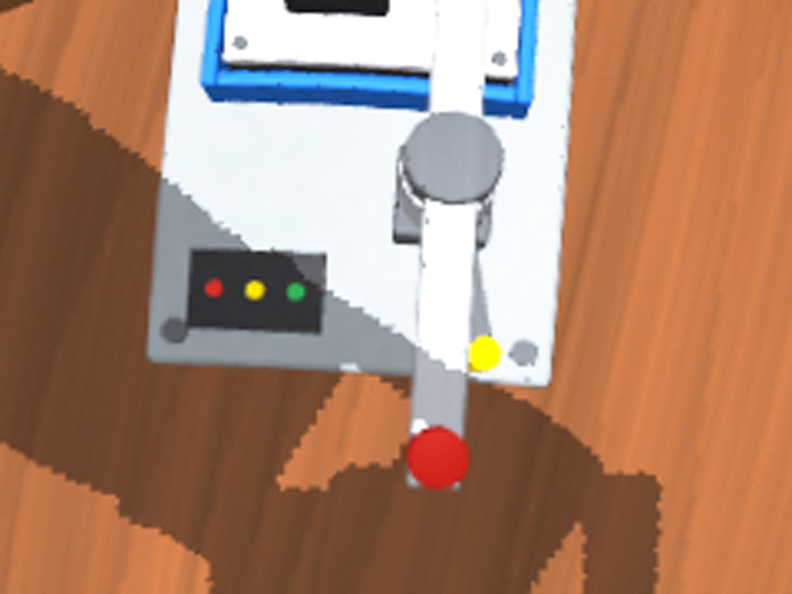

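View pics/c17.png

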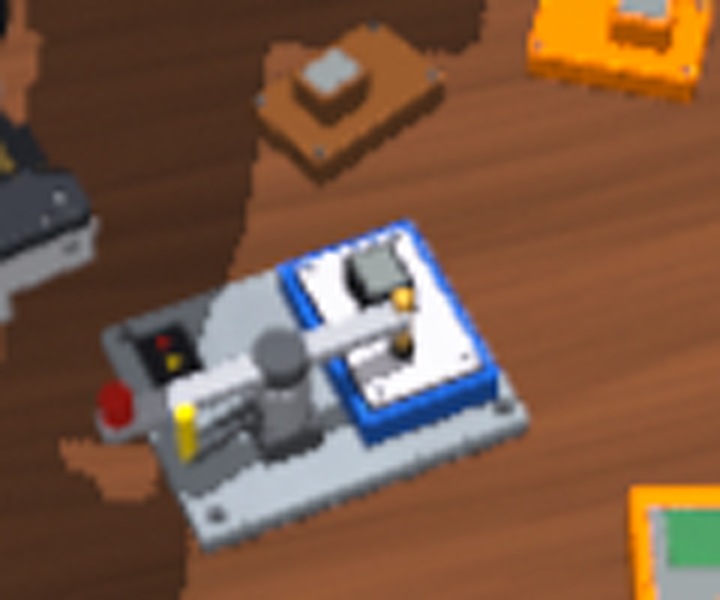

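The module is flat in the pocket with the foot on the bare lid. The lever lies against the yellow pin, at about (485,353) in the crop, and the arm is clear. I'm handing in.

```bash
python3 - <<'E'
from h import *
print(manip.sign_off())
E
```

```text
the job is handed in; nothing more can be done
None
```

The black module is seated flat in the blue-walled pocket and clamped, with its bare aluminium end on the toe side. The job was handed in at about 34.5 s of the 72 s allowed.

- **Placing:** I picked the module up by its connector block. Once released, it measured within about 1 mm of the pocket's centre, at the cradle's angle, and at the height it should have when seated.
- **Clamping:** I pushed the red knob round with the open jaws until the lever met the yellow pin, at about 1.58 rad from the cradle's x. I then leaned on it for about 0.75 s. The wrist force read 16.7 N along the push and about 17.5 N in all, under the 25 N limit. Force is only reported at the end of each move, so I did not see any brief peak between readings.
- **Last checks:** After backing off and lifting clear, the final pictures show the lever still against the pin and the foot on the bare lid. The wrist force was near zero. I touched none of the bystanders.

No check failed. The force built up gradually, by about 5 N per mm of commanded push, rather than at once. I put that down to give in the arm, because the pictures showed the bar already touching the pin.

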